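Load a soap bar into the push-to-open drying box

TASK

Load the olive-green soap bar into the wooden drying box. The white-framed hatch has no handle: push its front edge down at the round grey mark until the spring catch lets go and it pops ajar, then swing it up and right back until it rests open past upright. Lay the green bar flat on the rack in the free place beside the cream bar that is already drying, side by side with it, lined up and with a good finger's width of air (about 4 cm) between them. Leave the hatch open for the rest of the batch, and do not shift the other bars or knock over the wooden stamp.

Things in the scene. Friction and masses are not known exactly. Their poses are not given: they have to be found in the camera images.
- drying_box: beech drying box, fixed; outside 213 mm deep (x), 150 mm wide (y), rim 100 mm high, walls 8 mm. Origin: centre of its underside on the bench; x to its hinged side (robot's left), y along the hinge, towards the robot, z up; its front (-x) looks to the robot's right. Level slatted rack inside, top at z = 55 mm. A catch housing takes 17 mm inside the front wall, y = 21 to 66 mm, up to z = 94 mm
- hatch (a joint): hatch angle: 0 shut and caught, grows as it opens; 1.57 upright, 1.78 fully open on its stop. Pushing the mark 4 mm down (-0.02; solid stop -0.0225) with 7 to 12 N frees the catch for good; let go, a plunger lifts it to about 0.14, ajar (front edge 32 mm up). Then 2 to 3 N at the edge swings it; left before upright it drops back to ajar, past about 1.65 it falls onto its stop
- hatch_hinge (a point): a point fixed to the box: middle of the hinge axis, at x = 109.5, z = 104 mm from the box origin; the axis runs along the box's y; axes as the box
- hatch_press (a point): middle of the round grey mark, 20 mm across, on top of the hatch frame over the catch (box y = 38.5 mm): push here, downward. 201 mm from the hinge axis; moves with the hatch, z is its outward normal. 112.5 mm above the bench when shut. With the hatch up, the catch's 8 mm plunger pin stands 28 mm above the rim at box x = -91.5, y = 57.5 mm
- hatch_lip (a point): middle of the underside of the hatch's front edge; moves with the hatch. 227 mm from the hinge axis, 2.5 mm below it when shut. White-framed clear hatch, 11 mm thick, 150 mm wide, 0.3 kg; its edge overhangs the front wall by 11 mm, so once ajar, fingers tilted about 40 degrees reach under it from the front
- rack_gap (a point): middle of the free place on the rack, on top of the slats, 55 mm above the bench: 36 mm from the box's centre towards its front; axes as the box. The cream bar lies 92 mm from it towards the hinge, its long side along y; the front wall's inside is 62 mm away
- soap_green: olive-green soap bar, 53 x 77 x 25 mm. The bar to be loaded. Loose, about 0.11 kg. Origin: centre of the underside; x along the short side, y along the long side, z up.
- soap_pink: pink soap bar, 56 x 78 x 26 mm, loose on the bench; stays where it is. Origin: centre of the underside; x along the short side, y along the long side, z up.
- soap_black: black (charcoal) soap bar, 55 x 80 x 28 mm, loose on the bench; stays where it is. Origin: centre of the underside; x along the short side, y along the long side, z up.
- soap_cream: cream soap bar, 55 x 80 x 29 mm, loose, already drying on the rack, towards the hinge. Origin: centre of the underside; x along the short side, y along the long side, z up.
- stamp_tall: turned wooden hand stamp standing upright, 35 mm across, 64 mm tall. Origin: centre of its foot; z up

How it is judged:
By the outcome, as a careful person would: the job done as asked, in the order asked, and still so for the second after the job is handed in, with the robot touching nothing.
It also fails if it takes over 70 s, if anything falls off the work surface, if the arm or the gripper's body presses on something with over 40 N, if the wrist force passes 120 N, or if a joint passes its speed limit or range.

ROBOT

A 7-joint arm with a two-finger parallel gripper is mounted at the origin on a cart in front of the work surface, level with it; the furniture and walls round the work are solid. World frame = base frame: x ahead of the robot, y to its left, z up, the work surface at z = 0. Lengths are in m, angles in rad, forces in N, time in s.
With the tool pointing down it reaches from about 0.4 to 0.85 m from the base axis. Payload 10.4 kg.
Tool frame: the origin (TCP) lies between the finger pads; the fingertips stand 11 mm ahead of it and the grasp point (between the pads) lies 8 mm behind it; z points along the fingers, y is the line along which they close (so a half turn about z gives the same grasp; the last joint's range is limited). The gripper opens to 87 mm and grips with 3 to 60 N. Pads are 19 mm wide; open, the fingers measure 117 mm over their backs; the gripper's body (75 mm by 190 mm) begins 51 mm behind the grasp point.
Start: joints at [1.253, 0.332, -0.065, 1.46, 0.022, 1.35, -0.088], TCP at [0.182, -0.598, 0.234] pointing down, gripper open.
Joint ranges: [-2.6, 2.6], [-0.5, 2.12], [-1.47, 1.34], [0.16, 2.42], [-1.27, 4.41], [0.06, 2.06], [-2.6, 2.6]. Speed limits (rad/s): [2.22, 2.22, 2.79, 2.79, 3.14, 3.14, 3.14].

INTERFACE

Orientations are given as a 3x3 rotation matrix whose columns are the frame's x, y, z axes.
In Python, from cell import arm gives the robot as it stands.
- The arm moves only by the tool carry_out, never from a script. Its argument "rows" is a list of rows, each an object with "gripper": the opening, from 0 (shut) to 1 (fully open); "linear": the shift along the tool's x, y, z in mm, a list of three; "yaw": the turn about the tool's z in degrees. A call has 1 to 5 rows; each row shifts and turns the commanded pose from where the row before left it, along the tool's axes as they then stand; what a row does not reach is not made up. A row lasts 1/8 s, in which the tool goes at most 62.5 mm and 10.7 degrees, less where a joint would pass 70% of its speed; a pose out of reach is approached as far as the arm can. A call with a gripper value outside its range is refused whole. The fingers move at their own pace and stop on an object; "newtons" is the grip in N (left out, the last holds). Time passes only in rows, so rows that do not move let the fingers close. It gives the time, the measured TCP pose, the force, the opening and the grip force at its end, in the units of the state.
- arm.get_state(): the state, without advancing time (a new reading comes with each control period).
- arm.capture(name): name is "scene" or "top"; returns the picture (400x640x3 uint8, red, green, blue); there is no depth.
- arm.camera_info(name): a dict with "fov_y" (degrees; the focal length in pixels is half the picture's height over the tangent of half this angle, whatever the lens; pixels are square), "cx", "cy" (the principal point, pixels), "R" (3x3) and "t" (3): a world point X has camera coordinates R X + t. Camera axes: x right, y down, z forward; pixel columns grow to the right and rows downward; lengths in m; the calibration is good to about 2 mm. A picture is of the moment at which its call begins. camera_info takes no time and is no camera call.
- arm.sign_off(): hands the job in; it is judged then, once.
The state is a dict: "clock": time; "joint_pos": joint angles; "dq": joint speeds; "effort": joint torques, N m; "eef_pos": TCP position; "tcp_rot": TCP orientation; "ft_force": force on the tool from outside, world axes, zero at the start; "wrist_torque": the same for the moment, N m; "finger_gap": finger opening in m; "grip_force": force on a finger pad.
Only numpy, scipy, OpenCV 4.12 (cv2) and the standard library are available. Lean on these libraries where they do the work, as an engineer would, in place of code of your own. Each camera call takes 0.05 s, during which the arm holds its last target. There are 200 camera calls.

## Working session

There is one attempt and no reset: what is moved stays moved. The work goes in short steps, Python scripts to look and compute and a tool call to move; the robot and the scene stay as the last step left them, time stands still between calls to the robot, and variables do not carry over. Pictures are saved under pics/ and viewed, at most 10 in all, crops included, and the job is handed in when it is done.

Besides the shell and the picture viewer there is one more tool, called after ">>>" as name(argument=value, ...), one argument or row to a line, values as JSON. carry_out: Moves the arm, as the interface text tells. Its arguments: {"type":"object","properties":{"rows":{"type":"array"},"newtons":{"type":"number"}},"required":["rows"]}

```bash
mkdir -p pics
python3 - <<'E'
from cell import arm
import cv2,numpy as np
np.set_printoptions(precision=4,suppress=True)
for n in("scene","top"):
    cv2.imwrite(f"pics/{n}0.png",arm.capture(n)[:,:,::-1]); print(n,arm.camera_info(n))
s=arm.get_state();print(s)
E
```

```text
scene {'fov_y': 45.70454393533105, 'cx': 318.2673068513737, 'cy': 198.66051542673185, 'R': array([[-0.6178, -0.7862, -0.0139],
       [-0.6088,  0.4895, -0.6243],
       [ 0.4976, -0.3773, -0.781 ]]), 't': array([0.3011, 0.3553, 1.0813])}
top {'fov_y': 47.049816652351105, 'cx': 320.90345762811506, 'cy': 196.6800887231238, 'R': array([[ 0.3449, -0.9386, -0.0051],
       [-0.8748, -0.3195, -0.3643],
       [ 0.3403,  0.1301, -0.9313]]), 't': array([-0.1747,  0.471 ,  1.2628])}
{'clock': 0.1, 'joint_pos': array([ 1.2534,  0.3328, -0.0647,  1.4608,  0.0216,  1.3499, -0.0885]), 'dq': array([-0.0005, -0.002 , -0.0003, -0.0014,  0.0004, -0.0007,  0.0006]), 'effort': array([  0.0012, -62.4547,   0.0246, -39.072 ,  -0.0615,   0.0365,
         0.0001]), 'eef_pos': array([ 0.1815, -0.5977,  0.2328]), 'tcp_rot': array([[ 0.9568,  0.2906, -0.0004],
       [ 0.2906, -0.9568,  0.0012],
       [-0.0001, -0.0013, -1.    ]]), 'ft_force': array([ 0.427 , -0.0937,  0.2964]), 'wrist_torque': array([-0.0271,  0.0086, -0.0211]), 'grip_force': 0.0, 'finger_gap': 0.08687527346738035}
```

View pics/scene0.png

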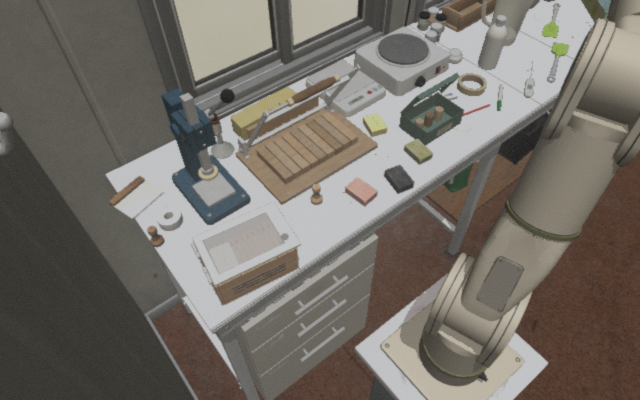

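View pics/top0.png

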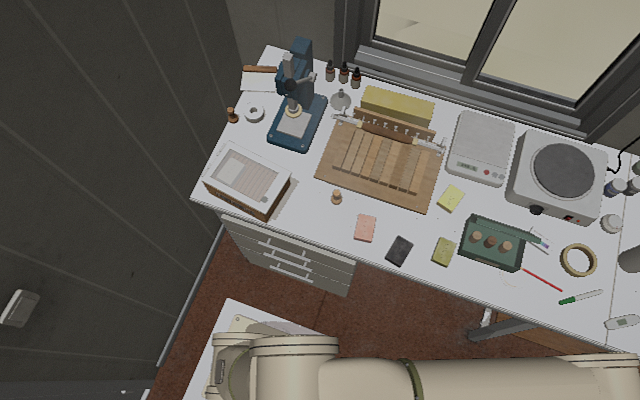

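The scene picture shows the box at about (247,250), stamp (317,193), pink (361,190), black (399,178) and olive (418,151). The top picture has the box at about (247,180), stamp (337,197), pink (365,228), black (400,250) and olive (444,250). I'll enlarge both.

Run:
```python
import cv2
a=cv2.imread("pics/top0.png")
c=cv2.resize(a[130:230,190:310],None,fx=6,fy=6,interpolation=cv2.INTER_CUBIC)
cv2.imwrite("pics/c1.png",c[:600])
d=cv2.resize(a[180:280,320:470],None,fx=5,fy=5,interpolation=cv2.INTER_CUBIC)
cv2.imwrite("pics/c2.png",d)
```

```text
(no output)
```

View pics/c1.png

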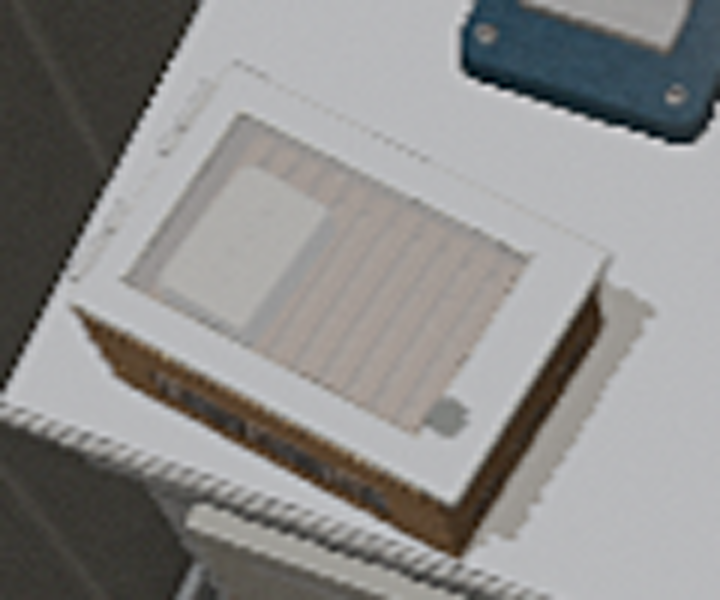

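View pics/c2.png

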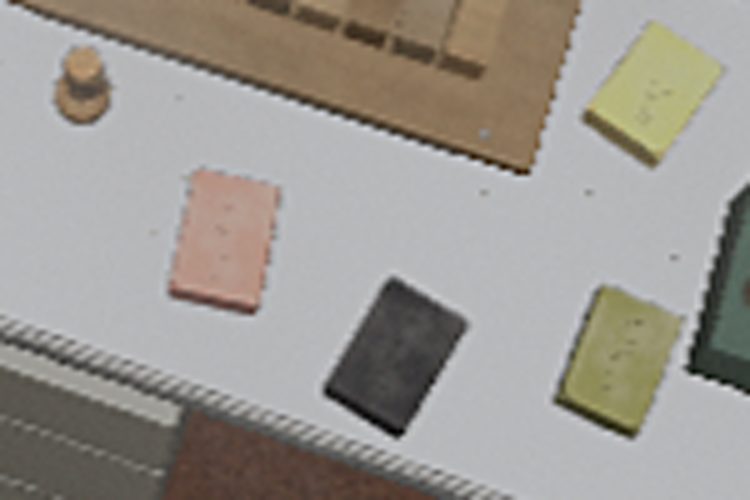

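The enlarged top crops give these positions:
- **Grey mark:** c1 (447,415).
- **Hatch corners:** c1 (458,505), (610,255) and (72,305).
- **Olive bar, top face:** c2 (603,286), (682,318), (638,424) and (562,394).
- **Dark tin:** close to the bar's right side.

```bash
cat > h.py <<'E'
from cell import arm
import numpy as np,cv2
np.set_printoptions(precision=4,suppress=True)
def ray(n,u,v,z):
    c=arm.camera_info(n);f=200/np.tan(np.radians(c['fov_y']/2));R,t=np.array(c['R']),np.array(c['t'])
    d=R.T@np.array([(u-c['cx'])/f,(v-c['cy'])/f,1]);o=-R.T@t
    return o+d*(z-o[2])/d[2]
def proj(n,X):
    c=arm.camera_info(n);f=200/np.tan(np.radians(c['fov_y']/2));p=np.array(c['R'])@X+c['t']
    return f*p[:2]/p[2]+[c['cx'],c['cy']]
def crop(p,s,o): return (np.array(p)+.5)/s-.5+o
E
python3 - <<'E'
from h import *
C1=lambda x,y,z:ray("top",*crop((x,y),6,(190,130)),z)
C2=lambda x,y,z:ray("top",*crop((x,y),5,(320,180)),z)
m=C1(447,415,.1125);fn=C1(458,505,.1125);ff=C1(610,255,.1125);hn=C1(72,305,.11)
print("mark",m,"near",fn,"far",ff,"hingenear",hn)
print("front len",np.linalg.norm(ff-fn),"side",np.linalg.norm(hn-fn),"mark-front",np.linalg.norm(np.cross(m-fn,ff-fn))/np.linalg.norm(ff-fn))
print("ydir ang",np.degrees(np.arctan2(*(fn-ff)[[1,0]])),"xdir",np.degrees(np.arctan2(*(hn-fn)[[1,0]])))
g=np.array([C2(*p,.025) for p in((603,286),(682,318),(638,424),(562,394))]);print("green",g,g.mean(0))
for i in range(4):
    e=g[(i+1)%4]-g[i];print(np.linalg.norm(e),np.degrees(np.arctan2(e[1],e[0])))
# olive colour mask centroid in scene/top
for n in("top","scene"):
    a=cv2.cvtColor(cv2.imread(f"pics/{n}0.png"),cv2.COLOR_BGR2HSV)
    q=proj(n,np.r_[g.mean(0)[:2],.0]);print(n,q,proj(n,g.mean(0)), proj(n,m),proj(n,fn),proj(n,ff),proj(n,hn))
print("tin corner",C2(690,370,0),C2(690,350,.03),"stamp",C2(83,105,0),"pink",C2(225,235,.026),"black",C2(400,345,.028))
s=cv2.imread("pics/scene0.png")
b=cv2.resize(s[200:305,185:305],None,fx=5,fy=5,interpolation=cv2.INTER_CUBIC)
d=cv2.resize(s[65:195,370:490],None,fx=4,fy=4,interpolation=cv2.INTER_CUBIC)
w=np.zeros((525,1080,3),np.uint8);w[:,:600]=b;w[:520,600:1080]=d
cv2.imwrite("pics/c3.png",cv2.resize(w,None,fx=.74,fy=.74,interpolation=cv2.INTER_AREA))
E
```

```text
mark [0.4314 0.1462 0.1125] near [0.3909 0.1236 0.1125] far [0.5367 0.1035 0.1125] hingenear [0.4224 0.3416 0.11  ]
front len 0.1470817301824111 side 0.22033990557156238 mark-front 0.02791364998925081
ydir ang 172.17712215504721 xdir 81.78046123297811
green [[ 0.527  -0.3718  0.025 ]
 [ 0.5239 -0.4208  0.025 ]
 [ 0.4528 -0.4124  0.025 ]
 [ 0.4549 -0.3661  0.025 ]] [ 0.4897 -0.3928  0.025 ]
0.049113786828942296 -93.57789374980845
0.0716029143645924 173.21821480495137
0.046310809842411316 87.42945501210026
0.07231499080875528 -4.522133360837648
top [441.8318 252.7243] [443.8665 250.5993] [264.0833 198.75  ] [265.9167 213.75  ] [291.25   172.0833] [201.5833 180.4167]
scene [417.2695 155.1611] [418.4859 149.4813] [284.5391 237.3578] [301.9794 243.3844] [274.1844 202.1799] [216.8804 285.3478]
tin corner [ 0.5033 -0.4378  0.    ] [ 0.5048 -0.4291  0.03  ] stamp [ 0.5387 -0.0393  0.    ] pink [ 0.4795 -0.1502  0.026 ] black [ 0.4497 -0.2683  0.028 ]
```

View pics/c3.png

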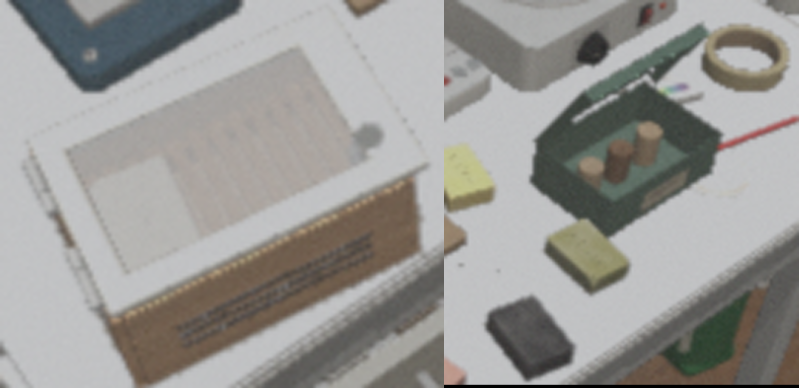

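Run:
```python
from h import *
S=lambda x,y,z:ray("scene",(x/.74-600)/4+370-.4,y/.74/4+65-.4,z)
g=np.array([S(*p,.025) for p in((583,220),(629,261),(595,290),(547,247))]);print(g,g.mean(0))
for i in range(4):
    e=g[(i+1)%4]-g[i];print(np.linalg.norm(e),np.degrees(np.arctan2(e[1],e[0])))
print("tin corner",S(610,232,0),"top",[S(612,207,z)for z in(.03,.045,.06)],"left",S(533,180,0),[S(535,148,z) for z in(.04,.05)],"right",S(720,160,0), S(718,138,.045))
print("bottle",[S(592,163,z) for z in(.04,.05,.06)],[ray("top",475,236,z) for z in (.04,.05,.06)])
print("top tin corner", ray("top",462,262,0),ray("top",462,250,.045),ray("top",523,270,0))
T=lambda x,y,z:ray("scene",x/.74/5+185-.4,y/.74/5+200-.4,z)
print("mark",T(367,135,.1125),"near",T(427,165,.1125),"far",T(328,5,.1125),"hn",T(110,315,.11))
```

```text
[[ 0.5258 -0.4213  0.025 ]
 [ 0.4539 -0.4148  0.025 ]
 [ 0.4472 -0.3583  0.025 ]
 [ 0.5211 -0.3637  0.025 ]] [ 0.487  -0.3895  0.025 ]
0.07223744139048494 174.86699608561995
0.05683991372365674 96.73128329087022
0.07408293699212602 -4.119713438857871
0.05778187060333938 -85.31587189266024
tin corner [ 0.5106 -0.4518  0.    ] top [array([ 0.5172, -0.4548,  0.03  ]), array([ 0.5078, -0.4415,  0.045 ]), array([ 0.4984, -0.4281,  0.06  ])] left [ 0.6209 -0.445   0.    ] [array([ 0.6279, -0.4482,  0.04  ]), array([ 0.6205, -0.4393,  0.05  ])] right [ 0.5129 -0.6302  0.    ] [ 0.5107 -0.6094  0.045 ]
bottle [array([ 0.572 , -0.4788,  0.04  ]), array([ 0.5651, -0.4696,  0.05  ]), array([ 0.5582, -0.4604,  0.06  ])] [array([ 0.5591, -0.4653,  0.04  ]), array([ 0.5551, -0.4631,  0.05  ]), array([ 0.5512, -0.4609,  0.06  ])]
top tin corner [ 0.4828 -0.4563  0.    ] [ 0.5027 -0.4385  0.045 ] [ 0.5212 -0.6311  0.    ]
mark [0.4356 0.1454 0.1125] near [0.3921 0.1287 0.1125] far [0.5415 0.1031 0.1125] hn [0.4274 0.3454 0.11  ]
```

```bash
cat >> h.py <<'E'
O=np.array([.4835,.231,0]);A=np.radians(81.5)
U=np.array([np.cos(A),np.sin(A),0]);V=np.array([-np.sin(A),np.cos(A),0])
def box(x,y,z): return O+U*x/1e3+V*y/1e3+[0,0,z/1e3]
def to(P,ydeg=None):
    s=arm.get_state();R=np.array(s['tcp_rot'])
    print("pos",s['eef_pos'],"delta tool mm",np.round(R.T@(P-s['eef_pos'])*1e3,1),"t",s['clock'],"F",np.round(s['ft_force'],1),"yang",np.round(np.degrees(np.arctan2(R[1,1],R[0,1])),2))
E
echo ok
```

```text
ok
```

>>> carry_out(
  rows=[
    {"gripper": 0, "linear": [0, 0, 0], "yaw": 8.5},
    {"gripper": 0, "linear": [0, 0, 0], "yaw": 8.5},
    {"gripper": 0, "linear": [0, 0, 0], "yaw": 8.4},
    {"gripper": 0, "linear": [35, -35, 0], "yaw": 0},
    {"gripper": 0, "linear": [35, -35, 0], "yaw": 0},
  ],
  newtons=20,
)

```text
clock: 0.72
eef_pos: [0.2617, -0.5383, 0.2331]
tcp_rot: [[0.989, -0.149, -0.0], [-0.149, -0.989, 0.001], [-0.0, -0.001, -1.0]]
ft_force: [0.8, -1.3, -0.5]
finger_gap: 0.0449
grip_force: 0.0
```

>>> carry_out(
  rows=[
    {"gripper": 0, "linear": [35, -35, 0], "yaw": 0},
    {"gripper": 0, "linear": [35, -35, 0], "yaw": 0},
    {"gripper": 0, "linear": [35, -45, 0], "yaw": 0},
    {"gripper": 0, "linear": [35, -45, 0], "yaw": 0},
    {"gripper": 0, "linear": [35, -45, 0], "yaw": 0},
  ],
)

```text
clock: 1.35
eef_pos: [0.4655, -0.3609, 0.2333]
tcp_rot: [[0.989, -0.148, -0.0], [-0.148, -0.989, 0.0], [-0.0, -0.0, -1.0]]
ft_force: [-0.5, -0.9, -0.9]
finger_gap: 0.0016
grip_force: 0.0
```

```bash
python3 -c "
from h import *
to(box(-91.5,38.5,160));print(arm.get_state()['joint_pos'])"
```

```text
pos [ 0.4655 -0.3609  0.2333] delta tool mm [-108.3 -496.5   73.4] t 1.35 F [-0.5 -0.9 -0.9] yang -98.52
[ 0.7655  0.2637 -0.2212  1.5522  0.059   1.3327 -1.1817]
```

>>> carry_out(
  rows=[
    {"gripper": 0, "linear": [-11, -50, 0], "yaw": 0},
    {"gripper": 0, "linear": [-11, -50, 0], "yaw": 0},
    {"gripper": 0, "linear": [-11, -50, 0], "yaw": 0},
    {"gripper": 0, "linear": [-11, -50, 0], "yaw": 0},
    {"gripper": 0, "linear": [-11, -50, 0], "yaw": 0},
  ],
)

```text
clock: 1.98
eef_pos: [0.4467, -0.1053, 0.2334]
tcp_rot: [[0.989, -0.148, -0.0], [-0.148, -0.989, -0.0], [-0.0, 0.0, -1.0]]
ft_force: [0.9, -0.1, 0.9]
finger_gap: 0.0004
grip_force: 0.0
```

>>> carry_out(
  rows=[
    {"gripper": 0, "linear": [-11, -50, 10], "yaw": 0},
    {"gripper": 0, "linear": [-11, -50, 20], "yaw": 0},
    {"gripper": 0, "linear": [-11, -50, 20], "yaw": 0},
    {"gripper": 0, "linear": [-11, -50, 20], "yaw": 0},
    {"gripper": 0, "linear": [0, -30, 0], "yaw": 0},
  ],
)

```text
clock: 2.6
eef_pos: [0.436, 0.1292, 0.1622]
tcp_rot: [[0.989, -0.145, -0.002], [-0.145, -0.989, -0.0], [-0.002, 0.001, -1.0]]
ft_force: [-0.2, -0.4, 0.5]
finger_gap: 0.0004
grip_force: 0.0
```

>>> carry_out(
  rows=[
    {"gripper": 0, "linear": [0, 0, 0], "yaw": 0},
    {"gripper": 0, "linear": [0, 0, 0], "yaw": 0},
  ],
)

```text
clock: 2.85
eef_pos: [0.4377, 0.1262, 0.1633]
tcp_rot: [[0.989, -0.149, -0.0], [-0.149, -0.989, -0.0], [-0.0, 0.001, -1.0]]
ft_force: [-0.7, 0.3, 0.3]
finger_gap: 0.0003
grip_force: 0.0
```

```bash
python3 -c "
from h import *
to(box(-91.5,38.5,124));print(arm.get_state()['joint_pos'])
a=arm.capture('top');cv2.imwrite('pics/t1.png',cv2.resize(a[120:240,190:330,::-1],None,fx=5,fy=5,interpolation=cv2.INTER_CUBIC))"
```

```text
pos [0.4377 0.1262 0.1633] delta tool mm [ -8.7 -19.   39.3] t 2.85 F [-0.7  0.3  0.3] yang -98.54
[ 0.2966  0.0575 -0.6876  1.9492  0.0402  1.1488 -2.1267]
```

View pics/t1.png

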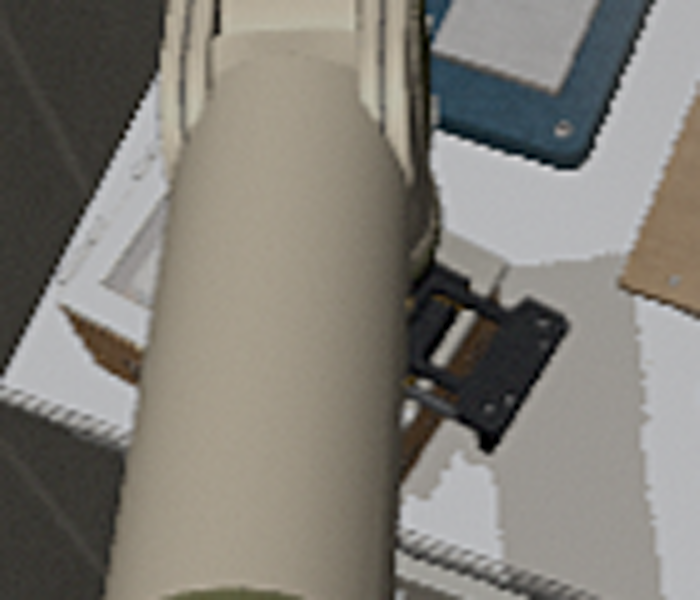

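The arm hides the mark from the top camera, but the open gap shows the tool aligned with the box front. I'll go on by calibration and force.

>>> carry_out(
  rows=[
    {"gripper": 0, "linear": [-9, -19, 0], "yaw": 0},
    {"gripper": 0, "linear": [0, 0, 25], "yaw": 0},
    {"gripper": 0, "linear": [0, 0, 9], "yaw": 0},
    {"gripper": 0, "linear": [0, 0, 0], "yaw": 0},
  ],
)

```text
clock: 3.4
eef_pos: [0.4315, 0.1463, 0.1293]
tcp_rot: [[0.989, -0.149, -0.001], [-0.149, -0.989, -0.0], [-0.001, 0.001, -1.0]]
ft_force: [-0.2, 0.2, -0.6]
finger_gap: 0.0003
grip_force: 0.0
```

>>> carry_out(
  rows=[
    {"gripper": 0, "linear": [0, 0, 2], "yaw": 0},
    {"gripper": 0, "linear": [0, 0, 2], "yaw": 0},
    {"gripper": 0, "linear": [0, 0, 2], "yaw": 0},
    {"gripper": 0, "linear": [0, 0, 0], "yaw": 0},
  ],
)

```text
clock: 3.9
eef_pos: [0.4319, 0.1471, 0.1238]
tcp_rot: [[0.989, -0.148, 0.001], [-0.148, -0.989, -0.0], [0.001, 0.0, -1.0]]
ft_force: [-0.5, -1.8, 3.5]
finger_gap: 0.0006
grip_force: 1.8
```

Contact came at the expected height. Pressing on.

>>> carry_out(
  rows=[
    {"gripper": 0, "linear": [0, 0, 2], "yaw": 0},
    {"gripper": 0, "linear": [0, 0, 1], "yaw": 0},
    {"gripper": 0, "linear": [0, 0, 1], "yaw": 0},
    {"gripper": 0, "linear": [0, 0, 0], "yaw": 0},
  ],
)

```text
clock: 4.4
eef_pos: [0.4319, 0.147, 0.1199]
tcp_rot: [[0.989, -0.148, 0.001], [-0.148, -0.989, -0.0], [0.001, 0.0, -1.0]]
ft_force: [-1.4, -1.5, 6.6]
finger_gap: 0.0004
grip_force: 3.4
```

>>> carry_out(
  rows=[
    {"gripper": 0, "linear": [0, 0, 1], "yaw": 0},
    {"gripper": 0, "linear": [0, 0, 1], "yaw": 0},
    {"gripper": 0, "linear": [0, 0, 0], "yaw": 0},
  ],
)

```text
clock: 4.78
eef_pos: [0.432, 0.147, 0.1191]
tcp_rot: [[0.989, -0.148, 0.001], [-0.148, -0.989, -0.001], [0.001, 0.001, -1.0]]
ft_force: [-8.1, -4.8, 23.5]
finger_gap: 0.0007
grip_force: 12.0
```

>>> carry_out(
  rows=[
    {"gripper": 0, "linear": [0, 0, -10], "yaw": 0},
    {"gripper": 0, "linear": [0, 0, -25], "yaw": 0},
    {"gripper": 0, "linear": [0, 0, -25], "yaw": 0},
    {"gripper": 0, "linear": [16, 26, 0], "yaw": 0},
    {"gripper": 0, "linear": [17, 26, 0], "yaw": 0},
  ],
)

```text
clock: 5.4
eef_pos: [0.4568, 0.0904, 0.1778]
tcp_rot: [[0.989, -0.147, 0.001], [-0.147, -0.989, -0.0], [0.001, 0.0, -1.0]]
ft_force: [0.9, 0.2, -0.1]
finger_gap: 0.0003
grip_force: 0.0
```

>>> carry_out(
  rows=[
    {"gripper": 0, "linear": [0, 0, 0], "yaw": 0},
    {"gripper": 0, "linear": [0, 0, 0], "yaw": 0},
  ],
)

```text
clock: 5.65
eef_pos: [0.4562, 0.0915, 0.1774]
tcp_rot: [[0.989, -0.147, -0.0], [-0.147, -0.989, 0.0], [-0.001, -0.0, -1.0]]
ft_force: [0.0, -0.1, 0.1]
finger_gap: 0.0006
grip_force: 0.0
```

```bash
python3 -c "
from h import *
to(box(-142,5,120));print(arm.get_state()['joint_pos'])
a=arm.capture('scene');cv2.imwrite('pics/s1.png',cv2.resize(a[150:310,170:340,::-1],None,fx=3.7,fy=3.7,interpolation=cv2.INTER_CUBIC))"
```

```text
pos [0.4562 0.0915 0.1774] delta tool mm [ 1.4  0.  57.4] t 5.65 F [ 0.  -0.1  0.1] yang -98.48
[ 0.3418  0.0639 -0.6508  1.9112  0.0413  1.1802 -2.0426]
```

View pics/s1.png

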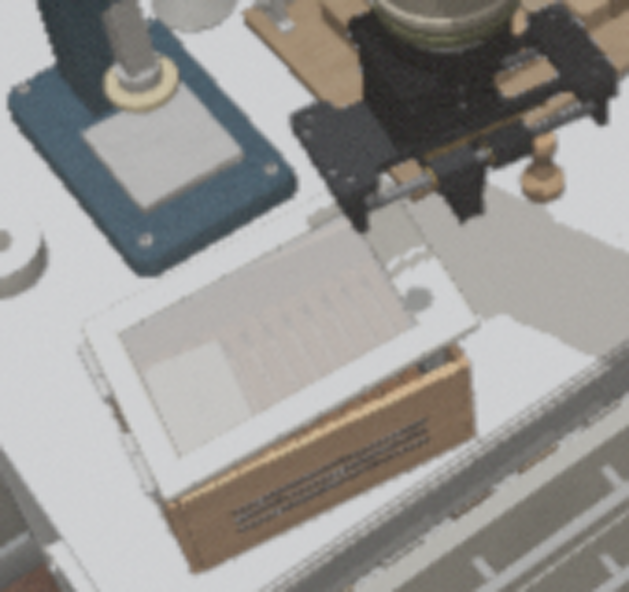

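The hatch is ajar (front edge lifted, mark at (417,298)). The gripper is clear in front of it. Next I lower the fingers in front of the edge, push in lightly and lift by friction.

>>> carry_out(
  rows=[
    {"gripper": 0, "linear": [0, 0, 30], "yaw": 0},
    {"gripper": 0, "linear": [0, 0, 27], "yaw": 0},
    {"gripper": 0, "linear": [0, -4, 0], "yaw": 0},
    {"gripper": 0, "linear": [0, -3, 0], "yaw": 0},
    {"gripper": 0, "linear": [0, 0, 0], "yaw": 0},
  ],
)

```text
clock: 6.32
eef_pos: [0.4583, 0.0985, 0.1217]
tcp_rot: [[0.989, -0.147, 0.002], [-0.147, -0.989, 0.0], [0.002, -0.001, -1.0]]
ft_force: [-0.1, -0.2, -0.8]
finger_gap: 0.0007
grip_force: 0.0
```

>>> carry_out(
  rows=[
    {"gripper": 0, "linear": [0, -2, 0], "yaw": 0},
    {"gripper": 0, "linear": [0, -1, 0], "yaw": 0},
    {"gripper": 0, "linear": [0, 0, 0], "yaw": 0},
  ],
)

```text
clock: 6.7
eef_pos: [0.4581, 0.1008, 0.1207]
tcp_rot: [[0.989, -0.148, 0.0], [-0.148, -0.989, -0.0], [0.0, 0.0, -1.0]]
ft_force: [0.5, -0.4, 0.5]
finger_gap: 0.0005
grip_force: 0.0
```

>>> carry_out(
  rows=[
    {"gripper": 0, "linear": [0, -2, 0], "yaw": 0},
    {"gripper": 0, "linear": [0, -2, 0], "yaw": 0},
    {"gripper": 0, "linear": [0, 0, 0], "yaw": 0},
  ],
)

```text
clock: 7.08
eef_pos: [0.4586, 0.1049, 0.1205]
tcp_rot: [[0.989, -0.148, -0.0], [-0.148, -0.989, 0.0], [-0.0, -0.0, -1.0]]
ft_force: [-0.2, 0.4, 0.8]
finger_gap: 0.0004
grip_force: 0.0
```

>>> carry_out(
  rows=[
    {"gripper": 0, "linear": [0, -2, 0], "yaw": 0},
    {"gripper": 0, "linear": [0, 0, 0], "yaw": 0},
  ],
)

```text
clock: 7.32
eef_pos: [0.4589, 0.1062, 0.1205]
tcp_rot: [[0.989, -0.148, -0.0], [-0.148, -0.989, -0.001], [-0.0, 0.001, -1.0]]
ft_force: [-1.4, -3.2, 0.3]
finger_gap: 0.0006
grip_force: 1.4
```

>>> carry_out(
  rows=[
    {"gripper": 0, "linear": [0, -1, 0], "yaw": 0},
    {"gripper": 0, "linear": [0, 0, -2], "yaw": 0},
    {"gripper": 0, "linear": [0, 0, -3], "yaw": 0},
    {"gripper": 0, "linear": [0, -1, -4], "yaw": 0},
  ],
)

```text
clock: 7.82
eef_pos: [0.4592, 0.108, 0.1296]
tcp_rot: [[0.989, -0.149, -0.0], [-0.149, -0.989, -0.001], [-0.0, 0.001, -1.0]]
ft_force: [0.4, -6.4, -0.4]
finger_gap: 0.0006
grip_force: 3.0
```

Run:
```python
import numpy as np
L=lambda t:np.array([109.5-227*np.cos(t)-2.5*np.sin(t),104+227*np.sin(t)-2.5*np.cos(t)])
for t in np.arange(.14,1.8,.08): print(round(t,2),L(t).round(1),(L(t)-L(.14)).round(1))
```

```text
0.14 [-115.6  133.2] [0. 0.]
0.22 [-112.6  151.1] [ 3.1 17.9]
0.3 [-108.1  168.7] [ 7.5 35.5]
0.38 [-102.2  185.9] [13.4 52.7]
0.46 [-95.  202.5] [20.6 69.3]
0.54 [-86.5 218.6] [29.1 85.4]
0.62 [-76.7 233.9] [ 38.9 100.7]
0.7 [-65.7 248.3] [ 49.9 115.1]
0.78 [-53.6 261.9] [ 62.  128.7]
0.86 [-40.5 274.4] [ 75.1 141.2]
0.94 [-26.4 285.8] [ 89.2 152.6]
1.02 [-11.4 296.1] [104.2 162.9]
1.1 [  4.3 305.2] [119.9 172. ]
1.18 [ 20.7 312.9] [136.3 179.7]
1.26 [ 37.7 319.4] [153.3 186.2]
1.34 [ 55.1 324.4] [170.8 191.2]
1.42 [ 72.9 328. ] [188.6 194.8]
1.5 [ 90.9 330.3] [206.6 197.1]
1.58 [109.1 331. ] [224.7 197.8]
1.66 [127.2 330.3] [242.9 197.1]
1.74 [145.3 328.2] [260.9 195. ]
```

>>> carry_out(
  rows=[
    {"gripper": 0, "linear": [0, -1.5, -5], "yaw": 0},
    {"gripper": 0, "linear": [0, -1.5, -6], "yaw": 0},
    {"gripper": 0, "linear": [0, -1.5, -6], "yaw": 0},
  ],
)

```text
clock: 8.2
eef_pos: [0.4597, 0.1119, 0.1467]
tcp_rot: [[0.989, -0.149, -0.001], [-0.149, -0.989, -0.002], [-0.0, 0.002, -1.0]]
ft_force: [-2.1, -7.5, -0.2]
finger_gap: 0.0007
grip_force: 3.8
```

```bash
python3 -c "
from h import *
to(box(-127,5,120.5))
a=arm.capture('scene');cv2.imwrite('pics/s2.png',cv2.resize(a[150:310,170:340,::-1],None,fx=3.7,fy=3.7,interpolation=cv2.INTER_CUBIC))"
```

```text
pos [0.4597 0.1119 0.1467] delta tool mm [ 0.9  5.7 26.2] t 8.2 F [-2.1 -7.5 -0.2] yang -98.57
```

View pics/s2.png

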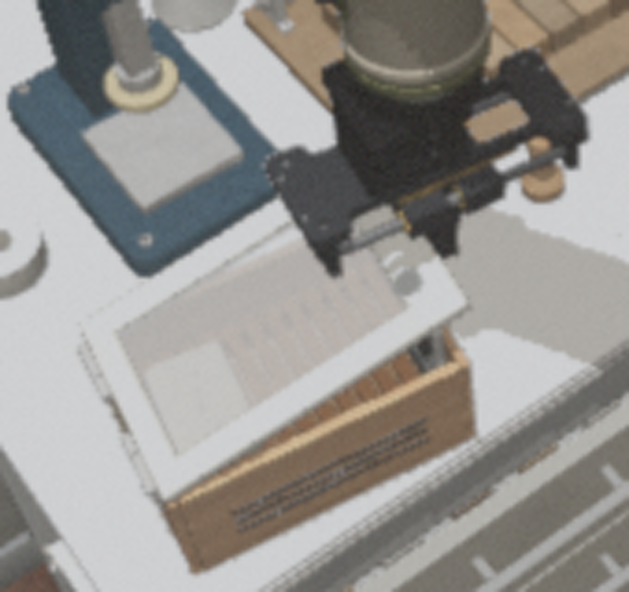

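Friction lifting works: the front edge is clearly higher (corner at (468,303)). I'll follow the arc.

>>> carry_out(
  rows=[
    {"gripper": 0, "linear": [0, -2.6, -8.5], "yaw": 0},
    {"gripper": 0, "linear": [0, -2.9, -8.5], "yaw": 0},
    {"gripper": 0, "linear": [0, -3.3, -8.5], "yaw": 0},
    {"gripper": 0, "linear": [0, -3.7, -8.5], "yaw": 0},
    {"gripper": 0, "linear": [0, -4, -8.5], "yaw": 0},
  ],
)

```text
clock: 8.88
eef_pos: [0.4621, 0.1275, 0.1894]
tcp_rot: [[0.989, -0.15, -0.001], [-0.15, -0.989, -0.003], [-0.001, 0.003, -1.0]]
ft_force: [-3.6, -11.3, 4.3]
finger_gap: 0.0005
grip_force: 5.9
```

>>> carry_out(
  rows=[
    {"gripper": 0, "linear": [0, -4.5, -10], "yaw": 0},
    {"gripper": 0, "linear": [0, -5.4, -9.8], "yaw": 0},
    {"gripper": 0, "linear": [0, -6, -9.5], "yaw": 0},
    {"gripper": 0, "linear": [0, -6.5, -9.2], "yaw": 0},
    {"gripper": 0, "linear": [0, -7, -9], "yaw": 0},
  ],
)

```text
clock: 9.5
eef_pos: [0.4667, 0.158, 0.2373]
tcp_rot: [[0.989, -0.149, 0.0], [-0.149, -0.989, -0.001], [0.0, 0.001, -1.0]]
ft_force: [-1.4, -6.1, 3.2]
finger_gap: 0.0007
grip_force: 3.1
```

>>> carry_out(
  rows=[
    {"gripper": 0, "linear": [0, -7, -8.3], "yaw": 0},
    {"gripper": 0, "linear": [0, -7.3, -7.8], "yaw": 0},
    {"gripper": 0, "linear": [0, -7.6, -7.2], "yaw": 0},
    {"gripper": 0, "linear": [0, -8, -6.7], "yaw": 0},
    {"gripper": 0, "linear": [0, -8.3, -6], "yaw": 0},
  ],
)

```text
clock: 10.12
eef_pos: [0.4726, 0.1964, 0.2735]
tcp_rot: [[0.989, -0.148, 0.001], [-0.148, -0.989, -0.001], [0.001, 0.0, -1.0]]
ft_force: [-1.7, -7.3, 6.6]
finger_gap: 0.0002
grip_force: 4.1
```

>>> carry_out(
  rows=[
    {"gripper": 0, "linear": [0, -9, -6], "yaw": 0},
    {"gripper": 0, "linear": [0, -9.2, -5.8], "yaw": 0},
    {"gripper": 0, "linear": [0, -9.5, -5.5], "yaw": 0},
    {"gripper": 0, "linear": [0, -9.7, -5.2], "yaw": 0},
    {"gripper": 0, "linear": [0, -10, -4.8], "yaw": 0},
  ],
)

```text
clock: 10.75
eef_pos: [0.4791, 0.2441, 0.2998]
tcp_rot: [[0.989, -0.147, -0.001], [-0.147, -0.989, 0.0], [-0.001, -0.0, -1.0]]
ft_force: [0.1, -0.0, -0.3]
finger_gap: 0.0004
grip_force: 0.3
```

>>> carry_out(
  rows=[
    {"gripper": 0, "linear": [0, -12, -4], "yaw": 0},
    {"gripper": 0, "linear": [0, -13, -4], "yaw": 0},
    {"gripper": 0, "linear": [0, -13, -3], "yaw": 0},
    {"gripper": 0, "linear": [0, -13, -2], "yaw": 0},
  ],
)

```text
clock: 11.25
eef_pos: [0.487, 0.2946, 0.3129]
tcp_rot: [[0.989, -0.148, 0.0], [-0.148, -0.989, 0.0], [0.0, -0.0, -1.0]]
ft_force: [1.0, 0.0, 0.2]
finger_gap: 0.0002
grip_force: 0.3
```

```bash
python3 -c "
from h import *
to(box(-127+250,5,310));print(arm.get_state()['joint_pos'])
a=arm.capture('scene');cv2.imwrite('pics/s3.png',cv2.resize(a[110:310,150:350,::-1],None,fx=3,fy=3,interpolation=cv2.INTER_CUBIC))"
```

```text
pos [0.487  0.2946 0.3129] delta tool mm [  1.  -59.5   3. ] t 11.25 F [1.  0.  0.2] yang -98.5
[ 0.0208  0.2627 -0.7835  1.4517  0.1847  1.5027 -2.477 ]
```

View pics/s3.png

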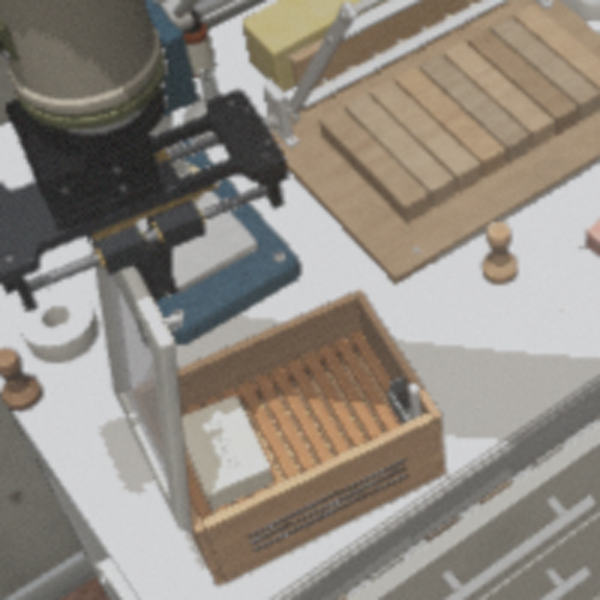

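The hatch is near upright with the finger behind it. J7 is near its limit, so I'll yaw back slightly while pushing.

>>> carry_out(
  rows=[
    {"gripper": 0, "linear": [0, -10, 0], "yaw": -5},
    {"gripper": 0, "linear": [0, -12, 0], "yaw": -5},
    {"gripper": 0, "linear": [0, -12, 0], "yaw": -5},
    {"gripper": 0, "linear": [0, -12, 0], "yaw": -2},
    {"gripper": 0, "linear": [0, -12, 0], "yaw": 0},
  ],
)

```text
clock: 11.92
eef_pos: [0.4856, 0.3519, 0.3127]
tcp_rot: [[0.989, 0.147, -0.0], [0.147, -0.989, -0.0], [-0.0, 0.0, -1.0]]
ft_force: [0.0, 0.2, -0.5]
finger_gap: 0.0005
grip_force: 0.0
```

```bash
python3 -c "
from h import *
to(box(-127+275,5,310));print(arm.get_state()['joint_pos'])"
```

```text
pos [0.4856 0.3519 0.3127] delta tool mm [ 18.5 -23.7   2.7] t 11.925 F [ 0.   0.2 -0.5] yang -81.57
[-0.069   0.3538 -0.8338  1.3685  0.2595  1.5313 -2.305 ]
```

>>> carry_out(
  rows=[
    {"gripper": 0, "linear": [0, -8, 0], "yaw": 0},
    {"gripper": 0, "linear": [0, -4, 0], "yaw": 0},
    {"gripper": 0, "linear": [0, 0, 0], "yaw": 0},
    {"gripper": 0, "linear": [0, 0, 0], "yaw": 0},
  ],
)

```text
clock: 12.42
eef_pos: [0.4841, 0.3627, 0.3128]
tcp_rot: [[0.989, 0.147, 0.0], [0.147, -0.989, -0.0], [0.0, 0.0, -1.0]]
ft_force: [-0.1, 0.3, 0.0]
finger_gap: 0.0004
grip_force: 0.0
```

>>> carry_out(
  rows=[
    {"gripper": 0, "linear": [0, -4, 0], "yaw": 0},
    {"gripper": 0, "linear": [0, -3, 0], "yaw": 0},
    {"gripper": 0, "linear": [0, 0, 0], "yaw": 0},
  ],
)

```text
clock: 12.8
eef_pos: [0.4831, 0.3698, 0.3128]
tcp_rot: [[0.989, 0.147, 0.0], [0.147, -0.989, -0.001], [0.0, 0.001, -1.0]]
ft_force: [0.1, -1.3, -0.8]
finger_gap: 0.0002
grip_force: 0.8
```

Contact at box x ≈ 137 + half a finger matches the fully open stop, so the hatch is open. Now back off and go to the green bar.

>>> carry_out(
  rows=[
    {"gripper": 0, "linear": [0, 30, 0], "yaw": 0},
    {"gripper": 0, "linear": [0, 45, 0], "yaw": 4.4},
    {"gripper": 0, "linear": [0, 50, 0], "yaw": 4.4},
    {"gripper": 0, "linear": [3, 50, 0], "yaw": 4.4},
    {"gripper": 0, "linear": [4, 50, 0], "yaw": 0},
  ],
)

```text
clock: 13.42
eef_pos: [0.5001, 0.1444, 0.3129]
tcp_rot: [[0.997, -0.083, 0.0], [-0.083, -0.997, 0.0], [0.0, -0.0, -1.0]]
ft_force: [0.5, -0.2, -0.2]
finger_gap: 0.0004
grip_force: 0.0
```

>>> carry_out(
  rows=[
    {"gripper": 0.8, "linear": [4, 50, 0], "yaw": 0},
    {"gripper": 0.8, "linear": [4, 50, 0], "yaw": 0},
    {"gripper": 0.8, "linear": [4, 50, 0], "yaw": 0},
    {"gripper": 0.8, "linear": [4, 50, 0], "yaw": 0},
    {"gripper": 0.8, "linear": [4, 50, 0], "yaw": 0},
  ],
)

```text
clock: 14.05
eef_pos: [0.4994, -0.1064, 0.3131]
tcp_rot: [[0.997, -0.082, 0.001], [-0.082, -0.997, -0.0], [0.001, 0.0, -1.0]]
ft_force: [0.9, 0.9, -0.0]
finger_gap: 0.0427
grip_force: 0.0
```

>>> carry_out(
  rows=[
    {"gripper": 0.8, "linear": [4, 50, 10], "yaw": 0},
    {"gripper": 0.8, "linear": [4, 50, 20], "yaw": 0},
    {"gripper": 0.8, "linear": [4, 50, 25], "yaw": 0},
    {"gripper": 0.8, "linear": [4, 50, 25], "yaw": 0},
    {"gripper": 0.8, "linear": [0, 30, 20], "yaw": 0},
  ],
)

```text
clock: 14.68
eef_pos: [0.4958, -0.338, 0.2115]
tcp_rot: [[0.996, -0.084, -0.001], [-0.084, -0.996, 0.0], [-0.001, -0.0, -1.0]]
ft_force: [0.1, 0.3, 0.8]
finger_gap: 0.0694
grip_force: 0.0
```

>>> carry_out(
  rows=[
    {"gripper": 0.8, "linear": [0, 0, 0], "yaw": 0},
    {"gripper": 0.8, "linear": [0, 0, 0], "yaw": 0},
  ],
)

```text
clock: 14.92
eef_pos: [0.4973, -0.3345, 0.2133]
tcp_rot: [[0.997, -0.081, 0.001], [-0.081, -0.997, 0.0], [0.001, -0.0, -1.0]]
ft_force: [0.6, -0.1, -0.1]
finger_gap: 0.0697
grip_force: 0.0
```

```bash
python3 -c "
from h import *
to(np.array([.4785,-.390,.120]))
print(arm.get_state()['finger_gap'])
c=arm.capture('scene');t=arm.capture('top');cv2.imwrite('pics/s4.png',c[:,:,::-1]);cv2.imwrite('pics/t4.png',t[:,:,::-1])
z=cv2.imread('pics/scene0.png')
L=lambda q,y,n:(lambda s:proj('scene',box(109.5-s*np.cos(q)+n*np.sin(q),y,104+s*np.sin(q)+n*np.cos(q))))(227)
print('lip 1.78',[L(1.78,y,n).round(1) for y in(-75,75) for n in (-2.5,8.5)],'1.57',L(1.57,75,8.5))
"
```

```text
pos [ 0.4973 -0.3345  0.2133] delta tool mm [-14.3  56.9  93.3] t 14.925 F [ 0.6 -0.1 -0.1] yang -94.65
0.06973354849294432
lip 1.78 [array([145.5, 189.1]), array([140.7, 191.8]), array([169., 242.]), array([163.8, 245.1])] 1.57 [186.8896 232.6229]
```

>>> carry_out(
  rows=[
    {"gripper": 0.8, "linear": [-7, 28, 20], "yaw": 0},
    {"gripper": 0.8, "linear": [-7, 29, 30], "yaw": 0},
    {"gripper": 0.8, "linear": [0, 0, 45], "yaw": 0},
    {"gripper": 0.8, "linear": [0, 0, 45], "yaw": 0},
    {"gripper": 0.8, "linear": [0, 0, 25], "yaw": 0},
  ],
)

```text
clock: 15.65
eef_pos: [0.478, -0.3898, 0.0463]
tcp_rot: [[0.997, -0.081, -0.001], [-0.081, -0.997, 0.001], [-0.001, -0.001, -1.0]]
ft_force: [0.9, 0.7, 0.9]
finger_gap: 0.0694
grip_force: 0.0
```

>>> carry_out(
  rows=[
    {"gripper": 0.8, "linear": [0, 0, 0], "yaw": 0},
    {"gripper": 0.8, "linear": [0, 0, 0], "yaw": 0},
  ],
)

```text
clock: 15.9
eef_pos: [0.4792, -0.3913, 0.0498]
tcp_rot: [[0.997, -0.081, 0.002], [-0.081, -0.997, -0.001], [0.002, 0.001, -1.0]]
ft_force: [0.1, -0.2, 0.1]
finger_gap: 0.069
grip_force: 0.0
```

```bash
python3 -c "
from h import *
to(np.array([.4785,-.390,.0155]))"
```

```text
pos [ 0.4792 -0.3913  0.0498] delta tool mm [-0.9 -1.3 34.3] t 15.9 F [ 0.1 -0.2  0.1] yang -94.67
```

>>> carry_out(
  rows=[
    {"gripper": 0.8, "linear": [-1, -1, 14], "yaw": 0},
    {"gripper": 0.8, "linear": [0, 0, 12], "yaw": 0},
    {"gripper": 0.8, "linear": [0, 0, 8], "yaw": 0},
    {"gripper": 0.8, "linear": [0, 0, 0], "yaw": 0},
  ],
)

```text
clock: 16.4
eef_pos: [0.4766, -0.3898, 0.0129]
tcp_rot: [[0.997, -0.082, -0.001], [-0.082, -0.997, 0.001], [-0.001, -0.001, -1.0]]
ft_force: [0.3, 1.1, -0.2]
finger_gap: 0.0696
grip_force: 0.0
```

>>> carry_out(
  rows=[
    {"gripper": 0.5, "linear": [0, 0, 0], "yaw": 0},
    {"gripper": 0.5, "linear": [0, 0, 0], "yaw": 0},
    {"gripper": 0.5, "linear": [0, 0, 0], "yaw": 0},
    {"gripper": 0.5, "linear": [0, 0, 0], "yaw": 0},
  ],
  newtons=15,
)

```text
clock: 16.9
eef_pos: [0.4773, -0.3904, 0.0143]
tcp_rot: [[0.997, -0.082, 0.001], [-0.082, -0.997, -0.001], [0.001, 0.001, -1.0]]
ft_force: [-1.1, -0.5, 2.2]
finger_gap: 0.0533
grip_force: 14.9
```

Bar gripped (gap 53.3 mm). It sits about 11 mm off the grasp along tool x. A half turn keeps the body clear of the catch pin, so I lift and turn.

>>> carry_out(
  rows=[
    {"gripper": 0.5, "linear": [0, 0, -15], "yaw": 0},
    {"gripper": 0.5, "linear": [0, 0, -40], "yaw": 0},
    {"gripper": 0.5, "linear": [0, 0, -45], "yaw": 0},
    {"gripper": 0.5, "linear": [0, 0, -50], "yaw": 0},
    {"gripper": 0.5, "linear": [0, 0, -45], "yaw": -6.2},
  ],
)

```text
clock: 17.52
eef_pos: [0.4771, -0.3899, 0.2118]
tcp_rot: [[1.0, 0.028, 0.001], [0.028, -1.0, -0.001], [0.001, 0.001, -1.0]]
ft_force: [0.2, -0.4, -1.3]
finger_gap: 0.0532
grip_force: 14.9
```

>>> carry_out(
  rows=[
    {"gripper": 0.5, "linear": [0, 0, 0], "yaw": -10},
    {"gripper": 0.5, "linear": [0, 0, 0], "yaw": -10},
    {"gripper": 0.5, "linear": [0, 0, 0], "yaw": -10},
    {"gripper": 0.5, "linear": [0, 0, 0], "yaw": -10},
    {"gripper": 0.5, "linear": [0, 0, 0], "yaw": -10},
  ],
)

```text
clock: 18.15
eef_pos: [0.477, -0.3899, 0.2098]
tcp_rot: [[0.618, 0.786, 0.0], [0.786, -0.618, -0.0], [-0.0, 0.0, -1.0]]
ft_force: [-0.3, 0.3, -1.5]
finger_gap: 0.0533
grip_force: 14.9
```

>>> carry_out(
  rows=[
    {"gripper": 0.5, "linear": [0, 0, 0], "yaw": -10},
    {"gripper": 0.5, "linear": [0, 0, 0], "yaw": -10},
    {"gripper": 0.5, "linear": [0, 0, 0], "yaw": -10},
    {"gripper": 0.5, "linear": [0, 0, 0], "yaw": -10},
    {"gripper": 0.5, "linear": [0, 0, 0], "yaw": -10},
  ],
)

```text
clock: 18.77
eef_pos: [0.4769, -0.3899, 0.2098]
tcp_rot: [[-0.205, 0.979, 0.0], [0.979, 0.205, -0.0], [-0.0, -0.0, -1.0]]
ft_force: [-0.2, -1.1, -0.9]
finger_gap: 0.0533
grip_force: 14.9
```

>>> carry_out(
  rows=[
    {"gripper": 0.5, "linear": [0, 0, 0], "yaw": -10},
    {"gripper": 0.5, "linear": [0, 0, 0], "yaw": -10},
    {"gripper": 0.5, "linear": [0, 0, 0], "yaw": -10},
    {"gripper": 0.5, "linear": [0, 0, 0], "yaw": -10},
    {"gripper": 0.5, "linear": [0, 0, 0], "yaw": -10},
  ],
)

```text
clock: 19.4
eef_pos: [0.4769, -0.39, 0.2097]
tcp_rot: [[-0.881, 0.472, 0.0], [0.472, 0.881, -0.001], [-0.0, -0.0, -1.0]]
ft_force: [-0.0, -0.5, -0.9]
finger_gap: 0.0538
grip_force: 14.9
```

>>> carry_out(
  rows=[
    {"gripper": 0.5, "linear": [0, 0, 0], "yaw": -10},
    {"gripper": 0.5, "linear": [0, 0, 0], "yaw": -10},
    {"gripper": 0.5, "linear": [0, 0, 0], "yaw": 0},
  ],
)

```text
clock: 19.77
eef_pos: [0.4768, -0.3901, 0.2095]
tcp_rot: [[-0.989, 0.149, 0.0], [0.149, 0.989, -0.0], [-0.0, -0.0, -1.0]]
ft_force: [0.4, 0.1, -1.5]
finger_gap: 0.0533
grip_force: 14.9
```

```bash
python3 -c "
from h import *
to(box(-36,-11.2,200));s=arm.get_state();print(s['joint_pos'],s['finger_gap'],s['grip_force'])"
```

```text
pos [ 0.4768 -0.3901  0.2095] delta tool mm [ 74.8 579.2   9.3] t 19.775 F [ 0.4  0.1 -1.5] yang 81.42
[ 1.2085  0.4344 -0.7882  1.4871  0.3111  1.3489  1.8194] 0.053296927145813786 14.901170788798481
```

```bash
cat > m.py <<'E'
from h import *
def meas(n,f,kind,z,P):
    a=cv2.imread(f);hsv=cv2.cvtColor(a,cv2.COLOR_BGR2HSV)
    m=cv2.inRange(hsv,(0,0,150),(40,55,255)) if kind=='cream' else cv2.inRange(hsv,(24,70,50),(42,255,255))
    q=np.array([proj(n,box(x,y,z)) for x,y in P],np.int32)
    k=np.zeros_like(m);cv2.fillPoly(k,[q.reshape(-1,1,2)],255);m&=k
    c=max(cv2.findContours(m,0,1)[0],key=cv2.contourArea)[:,0].astype(float)
    w=np.array([ray(n,u,v,z/1e3) for u,v in c])-O
    r=cv2.minAreaRect(np.c_[w@U,w@V].astype(np.float32)*1e3);print(n,kind,"box mm",np.round(r,1) if 0 else r,len(c))
E
python3 - <<'E'
from m import *
for n,f in(("top","pics/t4.png"),("scene","pics/s4.png")):
    meas(n,f,"cream",84,[(12,-60),(96,-60),(96,60),(12,60)])
E
```

```text
top cream box mm ((30.391504287719727, 8.041353225708008), (66.10525512695312, 3.184274435043335), 86.89605712890625) 35
scene cream box mm ((57.04350280761719, -0.3292350769042969), (82.15174102783203, 55.364742279052734), 86.79900360107422) 88
```

>>> carry_out(
  rows=[
    {"gripper": 0.5, "linear": [5, 40, 0], "yaw": 0},
    {"gripper": 0.5, "linear": [7, 50, 0], "yaw": 0},
    {"gripper": 0.5, "linear": [7, 50, 0], "yaw": 0},
    {"gripper": 0.5, "linear": [7, 50, 0], "yaw": 0},
    {"gripper": 0.5, "linear": [7, 50, 0], "yaw": 0},
  ],
)

```text
clock: 20.4
eef_pos: [0.4797, -0.1462, 0.2094]
tcp_rot: [[-0.988, 0.153, 0.0], [0.153, 0.988, -0.001], [-0.001, -0.001, -1.0]]
ft_force: [0.5, 0.1, -0.9]
finger_gap: 0.0535
grip_force: 14.9
```

>>> carry_out(
  rows=[
    {"gripper": 0.5, "linear": [7, 50, 0], "yaw": 0},
    {"gripper": 0.5, "linear": [7, 50, 0], "yaw": 0},
    {"gripper": 0.5, "linear": [7, 50, 0], "yaw": 0},
    {"gripper": 0.5, "linear": [7, 50, 0], "yaw": 0},
    {"gripper": 0.5, "linear": [7, 50, 0], "yaw": 0},
  ],
)

```text
clock: 21.02
eef_pos: [0.4821, 0.106, 0.2094]
tcp_rot: [[-0.988, 0.153, 0.001], [0.153, 0.988, -0.001], [-0.001, -0.001, -1.0]]
ft_force: [0.8, 0.2, -2.4]
finger_gap: 0.0535
grip_force: 14.9
```

>>> carry_out(
  rows=[
    {"gripper": 0.5, "linear": [7, 50, 0], "yaw": 0},
    {"gripper": 0.5, "linear": [0, 25, 0], "yaw": 0},
    {"gripper": 0.5, "linear": [0, 10, 0], "yaw": 0},
    {"gripper": 0.5, "linear": [0, 0, 0], "yaw": 0},
    {"gripper": 0.5, "linear": [0, 0, 0], "yaw": 0},
  ],
)

```text
clock: 21.65
eef_pos: [0.4882, 0.1882, 0.2088]
tcp_rot: [[-0.989, 0.151, -0.0], [0.151, 0.989, -0.001], [-0.0, -0.001, -1.0]]
ft_force: [-0.3, -0.3, -1.0]
finger_gap: 0.0535
grip_force: 14.9
```

```bash
python3 -c "
from h import *
to(box(-36,-11.2,150));s=arm.get_state();print(s['joint_pos'],s['finger_gap'],s['grip_force'])"
```

```text
pos [0.4882 0.1882 0.2088] delta tool mm [-0.2  5.7 58.8] t 21.65 F [-0.3 -0.3 -1. ] yang 81.34
[ 0.5188  0.3006 -1.1276  1.7192  0.282   1.3013  0.7517] 0.05347578279721873 14.902323782444
```

Run:
```python
from h import *
def D(n,s,o,p,q,z):
    a,b=ray(n,*crop(p,s,o),z),ray(n,*crop(q,s,o),z);d=b-a
    print(n,p,q,np.linalg.norm(d).round(4),np.degrees(np.arctan2(d[1],d[0])).round(2)%180, ((a-O)@U*1e3).round(1),((a-O)@V*1e3).round(1))
S=lambda p,q,z:D("scene",3,(150,110),p,q,z)
T=lambda p,q,z:D("top",6,(190,130),p,q,z)
S((442,408),(360,293),.1);S((442,408),(196,528),.1)
S((186,405),(208,500),.084);S((240,397),(271,470),.084);S((186,405),(240,397),.084);S((208,500),(271,470),.084)
T((330,212),(245,330),.084);T((240,165),(160,283),.084);T((240,165),(330,212),.084)
T((530,260),(415,430),.1125);T((240,118),(125,280),.1125);T((458,505),(610,255),.1125);T((240,118),(530,260),.1125)
# corner fits from current images: rim of box inside by line fit of hatch-open scene
```

```text
scene (442, 408) (360, 293) 0.1395 173.88 -109.8 67.9
scene (442, 408) (196, 528) 0.2138 81.9 -109.8 67.9
scene (186, 405) (208, 500) 0.094 160.38 67.7 -50.7
scene (240, 397) (271, 470) 0.0772 167.1 25.9 -35.5
scene (186, 405) (240, 397) 0.0445 61.53 67.7 -50.7
scene (208, 500) (271, 470) 0.054 81.53 85.8 41.5
top (330, 212) (245, 330) 0.0752 169.48 26.4 -34.7
top (240, 165) (160, 283) 0.0745 171.85 80.8 -35.2
top (240, 165) (330, 212) 0.0544 80.98 80.8 -35.2
top (530, 260) (415, 430) 0.1033 169.88 -85.0 -50.3
top (240, 118) (125, 280) 0.1018 170.78 82.6 -48.0
top (458, 505) (610, 255) 0.1471 172.18 -119.9 75.7
top (240, 118) (530, 260) 0.1677 82.3 82.6 -48.0
```

>>> carry_out(
  rows=[
    {"gripper": 0.5, "linear": [0, 6, 10], "yaw": 0},
    {"gripper": 0.5, "linear": [0, 0, 35], "yaw": 0},
    {"gripper": 0.5, "linear": [0, 0, 35], "yaw": 0},
    {"gripper": 0.5, "linear": [0, 0, 35], "yaw": 0},
    {"gripper": 0.5, "linear": [0, 0, 0], "yaw": 0},
  ],
)

```text
clock: 22.28
eef_pos: [0.4872, 0.1946, 0.0915]
tcp_rot: [[-0.989, 0.148, -0.005], [0.148, 0.989, -0.001], [0.004, -0.002, -1.0]]
ft_force: [-0.2, -1.0, -0.5]
finger_gap: 0.0537
grip_force: 14.9
```

>>> carry_out(
  rows=[
    {"gripper": 0.5, "linear": [0, 0, 0], "yaw": 0},
    {"gripper": 0.5, "linear": [0, 0, 10], "yaw": 0},
    {"gripper": 0.5, "linear": [0, 0, 5], "yaw": 0},
    {"gripper": 0.5, "linear": [0, 0, 5], "yaw": 0},
    {"gripper": 0.5, "linear": [0, 0, 0], "yaw": 0},
  ],
)

```text
clock: 22.9
eef_pos: [0.4887, 0.1955, 0.0735]
tcp_rot: [[-0.989, 0.148, -0.0], [0.148, 0.989, -0.0], [0.0, -0.0, -1.0]]
ft_force: [0.1, -0.6, -0.5]
finger_gap: 0.0531
grip_force: 14.9
```

```bash
python3 -c "
from h import *
to(box(-36,-11.2,69.3))"
```

```text
pos [0.4887 0.1955 0.0735] delta tool mm [-0.8 -1.7  4.2] t 22.9 F [ 0.1 -0.6 -0.5] yang 81.49
```

>>> carry_out(
  rows=[
    {"gripper": 0.5, "linear": [-1, -1.5, 2], "yaw": 0},
    {"gripper": 0.5, "linear": [0, 0, 1], "yaw": 0},
    {"gripper": 0.5, "linear": [0, 0, 1], "yaw": 0},
    {"gripper": 0.5, "linear": [0, 0, 0], "yaw": 0},
  ],
)

```text
clock: 23.4
eef_pos: [0.4896, 0.194, 0.0698]
tcp_rot: [[-0.989, 0.148, -0.0], [0.148, 0.989, -0.0], [-0.0, -0.0, -1.0]]
ft_force: [0.5, 0.5, -1.6]
finger_gap: 0.0535
grip_force: 14.9
```

Almost there: lower by another millimetre, then release just enough, rise and back away.

>>> carry_out(
  rows=[
    {"gripper": 0.5, "linear": [0, 0, 0.8], "yaw": 0},
    {"gripper": 0.5, "linear": [0, 0, 0], "yaw": 0},
    {"gripper": 0.5, "linear": [0, 0, 0], "yaw": 0},
  ],
)

```text
clock: 23.78
eef_pos: [0.4897, 0.194, 0.0692]
tcp_rot: [[-0.989, 0.148, 0.0], [0.148, 0.989, -0.0], [-0.0, -0.0, -1.0]]
ft_force: [-0.4, -0.3, 2.9]
finger_gap: 0.0533
grip_force: 14.9
```

>>> carry_out(
  rows=[
    {"gripper": 0.7, "linear": [0, 0, 0], "yaw": 0},
    {"gripper": 0.7, "linear": [0, 0, 0], "yaw": 0},
    {"gripper": 0.7, "linear": [0, 0, 0], "yaw": 0},
    {"gripper": 0.7, "linear": [0, 0, 0], "yaw": 0},
  ],
)

```text
clock: 24.28
eef_pos: [0.4896, 0.1939, 0.069]
tcp_rot: [[-0.989, 0.148, 0.0], [0.148, 0.989, -0.0], [-0.0, -0.0, -1.0]]
ft_force: [-0.0, 0.6, -0.0]
finger_gap: 0.0607
grip_force: 0.0
```

>>> carry_out(
  rows=[
    {"gripper": 0.7, "linear": [0, 0, -10], "yaw": 0},
    {"gripper": 0.7, "linear": [0, 0, -30], "yaw": 0},
    {"gripper": 0.7, "linear": [0, 0, -45], "yaw": 0},
    {"gripper": 0.7, "linear": [0, 0, -50], "yaw": 0},
    {"gripper": 0.7, "linear": [0, -30, -20], "yaw": 0},
  ],
)

```text
clock: 24.9
eef_pos: [0.4855, 0.1669, 0.2276]
tcp_rot: [[-0.99, 0.144, 0.004], [0.144, 0.99, 0.002], [-0.003, 0.003, -1.0]]
ft_force: [1.2, -0.6, 0.1]
finger_gap: 0.0608
grip_force: 0.0
```

>>> carry_out(
  rows=[
    {"gripper": 0.7, "linear": [0, -50, 0], "yaw": 0},
    {"gripper": 0.7, "linear": [0, -50, 0], "yaw": 0},
    {"gripper": 0.7, "linear": [0, -50, 0], "yaw": 0},
    {"gripper": 0.7, "linear": [0, -50, 0], "yaw": 0},
    {"gripper": 0.7, "linear": [0, -50, 0], "yaw": 0},
  ],
)

```text
clock: 25.52
eef_pos: [0.4479, -0.0844, 0.2249]
tcp_rot: [[-0.989, 0.148, 0.001], [0.148, 0.989, -0.001], [-0.001, -0.001, -1.0]]
ft_force: [1.1, -0.6, 0.6]
finger_gap: 0.0608
grip_force: 0.0
```

>>> carry_out(
  rows=[
    {"gripper": 0.7, "linear": [0, -50, 0], "yaw": 0},
    {"gripper": 0.7, "linear": [0, -50, 0], "yaw": 0},
    {"gripper": 0.7, "linear": [0, -50, 0], "yaw": 0},
    {"gripper": 0.7, "linear": [0, -50, 0], "yaw": 0},
    {"gripper": 0.7, "linear": [0, 0, 0], "yaw": 0},
  ],
)

```text
clock: 26.15
eef_pos: [0.4172, -0.2843, 0.2241]
tcp_rot: [[-0.988, 0.154, -0.0], [0.154, 0.988, 0.0], [0.0, 0.0, -1.0]]
ft_force: [-0.5, 0.0, -0.6]
finger_gap: 0.061
grip_force: 0.0
```

Run:
```python
from m import *
to(box(-36,0,69))
a={}
for n in("top","scene"):
    a[n]=arm.capture(n)[:,:,::-1];cv2.imwrite(f"pics/{n}9.png",a[n])
for n in a:
    for k,z,P in(("cream",84,[(12,-60),(96,-60),(96,60),(12,60)]),("green",80,[(-95,-60),(20,-60),(20,60),(-95,60)])):
        try: meas(n,f"pics/{n}9.png",k,z,P)
        except Exception as e: print(n,k,e)
w=np.zeros((560,800,3),np.uint8)
w[:,:400]=cv2.resize(a["scene"][140:308,140:260],(400,560),interpolation=cv2.INTER_CUBIC)
w[:400,400:]=cv2.resize(a["top"][120:240,190:310],(400,400),interpolation=cv2.INTER_CUBIC)
w[400:,400:]=cv2.resize(a["top"][180:272,310:540],(400,160),interpolation=cv2.INTER_AREA)
cv2.imwrite("pics/f.png",w)
```

```text
pos [ 0.4172 -0.2843  0.2241] delta tool mm [ 13.4 483.3 155.3] t 26.15 F [-0.5  0.  -0.6] yang 81.17
top cream box mm ((80.10391998291016, -18.8850154876709), (28.768442153930664, 3.072657585144043), 85.67696380615234) 15
top green box mm ((-37.04668426513672, 8.331409454345703), (79.36897277832031, 51.69332504272461), 89.69627380371094) 77
scene cream box mm ((56.73938751220703, 0.4827537536621094), (83.90619659423828, 55.60657501220703), 86.39080047607422) 89
scene green box mm ((-33.96665573120117, -18.76725196838379), (50.689056396484375, 29.603897094726562), 2.4327242374420166) 80
```

View pics/f.png

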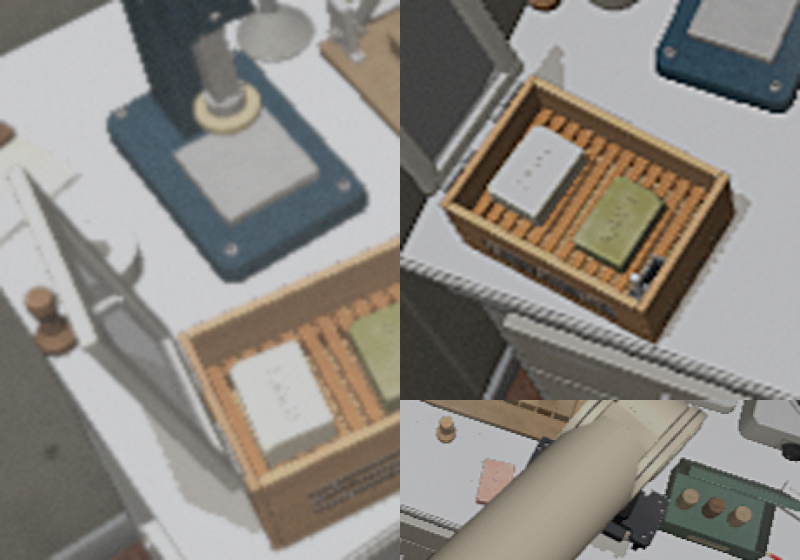

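The hatch is fully open, and the stamp and pink bar are where they were. The cream bar's top face is about (540,128), (585,150), (537,212), (490,178), and the green one about (620,178), (664,188), (627,262), (575,238). I'll check the green bar's offset along y.

Run:
```python
from m import *
a=cv2.imread("pics/top9.png");hsv=cv2.cvtColor(a,cv2.COLOR_BGR2HSV)
def rep(n,k,z,f,cond):
    a=cv2.imread(f);h=cv2.cvtColor(a,cv2.COLOR_BGR2HSV);m=cond(h).astype(np.uint8)
    q=np.array([proj(n,box(x,y,z)) for x,y in k],np.int32);M=np.zeros(m.shape,np.uint8);cv2.fillPoly(M,[q.reshape(-1,1,2)],1);m&=M
    c=max(cv2.findContours(m,0,1)[0],key=cv2.contourArea)[:,0].astype(float)
    w=np.array([ray(n,u,v,z/1e3) for u,v in c])-O
    print(n,z,cv2.minAreaRect(np.c_[w@U,w@V].astype(np.float32)*1e3))
cr=[(5,-65),(100,-65),(100,65),(5,65)];gr=[(-95,-65),(10,-65),(10,65),(-95,65)]
cream=lambda t:(lambda h:(h[...,1]<40)&(h[...,2]>t))
green=lambda t:(lambda h:(h[...,0]>22)&(h[...,0]<45)&(h[...,1]>60)&(h[...,2]>t))
for n in("top","scene"):
    f=f"pics/{n}9.png";h=cv2.cvtColor(cv2.imread(f),cv2.COLOR_BGR2HSV)
    for k,z in((( 56,0),84),((-36,0),80)):
        u,v=proj(n,box(*k,z)).round().astype(int);print(n,k,h[v,u],h[v-4,u-4],[list(h[v+j,u]) for j in range(4,22,3)])
    for t in(110,150,170): 
        try: rep(n,cr,84,f,cream(t))
        except Exception as e: print('x')
    for t in(60,100,120): 
        try: rep(n,gr,80,f,green(t))
        except Exception as e: print('x')
C=lambda x,y,z:ray("top",*crop((x,y),10/3,(190,120)),z)-O
for P,z in(([(540,128),(585,150),(537,212),(490,178)],.084),([(620,178),(664,188),(627,262),(575,238)],.08)):
    w=np.array([C(*p,z) for p in P])*1e3;b=np.c_[w@U,w@V];print(b.round(1).tolist(),b.mean(0))
```

```text
top (56, 0) [  0   0 182] [105   3 185] [[np.uint8(113), np.uint8(6), np.uint8(184)], [np.uint8(105), np.uint8(6), np.uint8(184)], [np.uint8(105), np.uint8(3), np.uint8(184)], [np.uint8(45), np.uint8(5), np.uint8(197)], [np.uint8(27), np.uint8(28), np.uint8(90)], [np.uint8(15), np.uint8(125), np.uint8(177)]]
top (-36, 0) [ 29  74 142] [ 28  93 140] [[np.uint8(28), np.uint8(75), np.uint8(146)], [np.uint8(29), np.uint8(79), np.uint8(146)], [np.uint8(28), np.uint8(86), np.uint8(145)], [np.uint8(29), np.uint8(83), np.uint8(150)], [np.uint8(34), np.uint8(75), np.uint8(51)], [np.uint8(14), np.uint8(139), np.uint8(176)]]
top 84 ((55.27384948730469, 1.8422431945800781), (78.8913345336914, 54.94226837158203), 87.54549407958984)
top 84 ((55.772125244140625, 1.2638092041015625), (77.77574920654297, 53.91712951660156), 87.49661254882812)
top 84 ((55.57006072998047, 1.3664741516113281), (77.2254638671875, 50.40462875366211), 87.52066802978516)
top 80 ((-36.41596984863281, 7.128211975097656), (77.2630615234375, 52.28566360473633), 88.90860748291016)
top 80 ((-35.754783630371094, 6.368524551391602)
[... 937 characters left out ...]
8432617188), (81.4708480834961, 54.46913528442383), 87.27693176269531)
scene 84 ((56.82004928588867, -1.4519004821777344), (78.91397857666016, 54.46913528442383), 87.27693176269531)
scene 80 ((-34.91928482055664, -12.7010498046875), (43.271541595458984, 53.18900680541992), 89.28916931152344)
scene 80 ((-34.91928482055664, -12.7010498046875), (43.271541595458984, 53.18900680541992), 89.28916931152344)
scene 80 ((-35.408203125, -12.69498062133789), (43.271541595458984, 52.21109390258789), 89.28916931152344)
[[-248.5, -210.5], [-294.6, -210.3], [-284.4, -135.0], [-231.8, -144.3]] [-264.8513 -175.0067]
[[-334.5, -202.2], [-373.8, -212.3], [-376.0, -131.9], [-325.2, -130.4]] [-352.3607 -169.2129]
```

Run:
```python
from h import *
for n in("scene","top"):
  for z,k,lo,t in((80,[(-95,-65),(10,-65),(10,65),(-95,65)],(24,38,140),0),):
    h=cv2.cvtColor(cv2.imread(f"pics/{n}9.png"),cv2.COLOR_BGR2HSV);lo=(22,38,140 if n=="scene" else 110);m=cv2.inRange(h,lo,(45,255,255))
    q=np.array([proj(n,box(x,y,z)) for x,y in k],np.int32);M=np.zeros(m.shape,np.uint8);cv2.fillPoly(M,[q.reshape(-1,1,2)],255);m&=M
    c=max(cv2.findContours(m,0,1)[0],key=cv2.contourArea)[:,0].astype(float)
    w=np.array([ray(n,u,v,z/1e3) for u,v in c])-O
    print(n,cv2.minAreaRect(np.c_[w@U,w@V].astype(np.float32)*1e3))
to(box(-36,-11,150))
```

```text
scene ((-35.70475769042969, 3.6793861389160156), (75.67607879638672, 51.390541076660156), 87.793701171875)
top ((-35.355812072753906, 6.027654647827148), (75.09361267089844, 50.98969650268555), 88.93131256103516)
pos [ 0.4188 -0.2803  0.2244] delta tool mm [  0.7 479.3  74.7] t 26.25 F [-0.  -0.2  0.6] yang 81.48
```

Both cameras put the green bar about 4.5 mm towards the robot relative to the cream one. There is plenty of time, so I'll regrip and shift it.

>>> carry_out(
  rows=[
    {"gripper": 0.71, "linear": [0, 45, 0], "yaw": 0},
    {"gripper": 0.71, "linear": [0, 50, 0], "yaw": 0},
    {"gripper": 0.71, "linear": [0, 50, 0], "yaw": 0},
    {"gripper": 0.71, "linear": [0, 50, 0], "yaw": 0},
    {"gripper": 0.71, "linear": [0, 50, 0], "yaw": 0},
  ],
)

```text
clock: 26.88
eef_pos: [0.4547, -0.0352, 0.2244]
tcp_rot: [[-0.989, 0.146, 0.001], [0.146, 0.989, -0.002], [-0.001, -0.002, -1.0]]
ft_force: [0.7, -0.7, -0.6]
finger_gap: 0.0617
grip_force: 0.0
```

>>> carry_out(
  rows=[
    {"gripper": 0.71, "linear": [0, 50, 0], "yaw": 0},
    {"gripper": 0.71, "linear": [0, 50, 0], "yaw": 0},
    {"gripper": 0.71, "linear": [0, 50, 0], "yaw": 0},
    {"gripper": 0.71, "linear": [0, 50, 0], "yaw": 0},
    {"gripper": 0.71, "linear": [0, 30, 0], "yaw": 0},
  ],
)

```text
clock: 27.5
eef_pos: [0.4876, 0.1932, 0.2246]
tcp_rot: [[-0.99, 0.143, 0.0], [0.143, 0.99, 0.001], [-0.0, 0.001, -1.0]]
ft_force: [-0.3, -1.1, 0.1]
finger_gap: 0.0619
grip_force: 0.0
```

>>> carry_out(
  rows=[
    {"gripper": 0.71, "linear": [0, 0, 35], "yaw": 0},
    {"gripper": 0.71, "linear": [0, 0, 35], "yaw": 0},
    {"gripper": 0.71, "linear": [0, 0, 0], "yaw": 0},
    {"gripper": 0.71, "linear": [0, 0, 0], "yaw": 0},
  ],
)

```text
clock: 28.0
eef_pos: [0.489, 0.1901, 0.1557]
tcp_rot: [[-0.989, 0.147, 0.002], [0.147, 0.989, 0.0], [-0.001, 0.001, -1.0]]
ft_force: [-0.4, -0.4, 0.4]
finger_gap: 0.0621
grip_force: 0.0
```

```bash
python3 -c "
from h import *
to(np.array([.4897,.194,.0695]))"
```

```text
pos [0.489  0.1901 0.1557] delta tool mm [ 0.   3.9 86.2] t 28.0 F [-0.4 -0.4  0.4] yang 81.56
```

>>> carry_out(
  rows=[
    {"gripper": 0.71, "linear": [0, 4, 0], "yaw": 0},
    {"gripper": 0.71, "linear": [0, 0, 30], "yaw": 0},
    {"gripper": 0.71, "linear": [0, 0, 18], "yaw": 0},
    {"gripper": 0.71, "linear": [0, 0, 0], "yaw": 0},
    {"gripper": 0.71, "linear": [0, 0, 0], "yaw": 0},
  ],
)

```text
clock: 28.62
eef_pos: [0.4899, 0.1934, 0.1069]
tcp_rot: [[-0.989, 0.148, 0.001], [0.148, 0.989, 0.0], [-0.001, 0.001, -1.0]]
ft_force: [0.5, -0.5, 0.8]
finger_gap: 0.062
grip_force: 0.0
```

```bash
python3 -c "
from h import *
to(np.array([.4897,.194,.0695]))"
```

```text
pos [0.4899 0.1934 0.1069] delta tool mm [ 0.3  0.6 37.4] t 28.625 F [ 0.5 -0.5  0.8] yang 81.5
```

>>> carry_out(
  rows=[
    {"gripper": 0.71, "linear": [0, 0.5, 15], "yaw": 0},
    {"gripper": 0.71, "linear": [0, 0, 13], "yaw": 0},
    {"gripper": 0.71, "linear": [0, 0, 8.5], "yaw": 0},
    {"gripper": 0.71, "linear": [0, 0, 0], "yaw": 0},
    {"gripper": 0.71, "linear": [0, 0, 0], "yaw": 0},
  ],
)

```text
clock: 29.25
eef_pos: [0.4897, 0.1937, 0.0697]
tcp_rot: [[-0.989, 0.148, 0.0], [0.148, 0.989, 0.0], [-0.0, 0.0, -1.0]]
ft_force: [1.2, 0.6, 0.2]
finger_gap: 0.0618
grip_force: 0.0
```

>>> carry_out(
  rows=[
    {"gripper": 0.5, "linear": [0, 0, 0], "yaw": 0},
    {"gripper": 0.5, "linear": [0, 0, 0], "yaw": 0},
    {"gripper": 0.5, "linear": [0, 0, 0], "yaw": 0},
    {"gripper": 0.5, "linear": [0, 0, -3], "yaw": 0},
    {"gripper": 0.5, "linear": [0, 0, -3], "yaw": 0},
  ],
)

```text
clock: 29.88
eef_pos: [0.4894, 0.1934, 0.0756]
tcp_rot: [[-0.989, 0.148, -0.0], [0.148, 0.989, -0.0], [0.0, -0.0, -1.0]]
ft_force: [-0.1, -0.1, -0.8]
finger_gap: 0.0536
grip_force: 14.9
```

>>> carry_out(
  rows=[
    {"gripper": 0.5, "linear": [-2.5, 0, 0], "yaw": 1},
    {"gripper": 0.5, "linear": [-2.2, 0, 0], "yaw": 0},
    {"gripper": 0.5, "linear": [0, 0, 3], "yaw": 0},
    {"gripper": 0.5, "linear": [0, 0, 2.5], "yaw": 0},
    {"gripper": 0.5, "linear": [0, 0, 0], "yaw": 0},
  ],
)

```text
clock: 30.5
eef_pos: [0.494, 0.1928, 0.0698]
tcp_rot: [[-0.986, 0.165, -0.0], [0.165, 0.986, -0.0], [0.0, -0.0, -1.0]]
ft_force: [0.9, -0.4, -1.4]
finger_gap: 0.0533
grip_force: 14.9
```

Shifted 4.6 mm. Touch down, release and retreat.

>>> carry_out(
  rows=[
    {"gripper": 0.5, "linear": [0, 0, 0.6], "yaw": 0},
    {"gripper": 0.5, "linear": [0, 0, 0], "yaw": 0},
    {"gripper": 0.7, "linear": [0, 0, 0], "yaw": 0},
    {"gripper": 0.7, "linear": [0, 0, 0], "yaw": 0},
    {"gripper": 0.7, "linear": [0, 0, 0], "yaw": 0},
  ],
)

```text
clock: 31.12
eef_pos: [0.4942, 0.1927, 0.0694]
tcp_rot: [[-0.986, 0.165, 0.0], [0.165, 0.986, -0.0], [-0.0, -0.0, -1.0]]
ft_force: [-0.0, 0.6, 0.4]
finger_gap: 0.0606
grip_force: 0.0
```

>>> carry_out(
  rows=[
    {"gripper": 0.7, "linear": [0, 0, 0], "yaw": 0},
    {"gripper": 0.7, "linear": [0, 0, -10], "yaw": 0},
    {"gripper": 0.7, "linear": [0, 0, -35], "yaw": 0},
    {"gripper": 0.7, "linear": [0, 0, -50], "yaw": 0},
    {"gripper": 0.7, "linear": [0, 0, -50], "yaw": 0},
  ],
)

```text
clock: 31.75
eef_pos: [0.4939, 0.1929, 0.2166]
tcp_rot: [[-0.986, 0.165, 0.0], [0.165, 0.986, 0.0], [-0.0, 0.0, -1.0]]
ft_force: [1.6, -0.1, -0.0]
finger_gap: 0.0608
grip_force: 0.0
```

>>> carry_out(
  rows=[
    {"gripper": 0.7, "linear": [0, -45, 0], "yaw": 0},
    {"gripper": 0.7, "linear": [0, -50, 0], "yaw": 0},
    {"gripper": 0.7, "linear": [0, -50, 0], "yaw": 0},
    {"gripper": 0.7, "linear": [0, -50, 0], "yaw": 0},
    {"gripper": 0.7, "linear": [0, -50, 0], "yaw": 0},
  ],
)

```text
clock: 32.38
eef_pos: [0.4533, -0.0503, 0.2151]
tcp_rot: [[-0.986, 0.165, 0.001], [0.165, 0.986, -0.001], [-0.001, -0.001, -1.0]]
ft_force: [0.4, -0.7, -0.2]
finger_gap: 0.061
grip_force: 0.0
```

>>> carry_out(
  rows=[
    {"gripper": 0.7, "linear": [0, -50, 0], "yaw": 0},
    {"gripper": 0.7, "linear": [0, -50, 0], "yaw": 0},
    {"gripper": 0.7, "linear": [0, -50, 0], "yaw": 0},
    {"gripper": 0.7, "linear": [0, -50, 0], "yaw": 0},
    {"gripper": 0.7, "linear": [0, 0, 0], "yaw": 0},
  ],
)

```text
clock: 33.0
eef_pos: [0.4194, -0.2497, 0.2146]
tcp_rot: [[-0.985, 0.171, 0.0], [0.171, 0.985, 0.0], [0.0, 0.0, -1.0]]
ft_force: [-0.1, 0.1, -0.7]
finger_gap: 0.061
grip_force: 0.0
```

Run:
```python
from h import *
for n in("scene","top"):
  a=cv2.cvtColor(arm.capture(n),cv2.COLOR_RGB2HSV);old=cv2.cvtColor(cv2.imread(f"pics/{n}9.png"),cv2.COLOR_BGR2HSV)
  for nm,h in(("old",old),("new",a)):
   for z,k,lo,hi in((80,[(-95,-65),(10,-65),(10,65),(-95,65)],(22,38,140 if n=="scene" else 110),(45,255,255)),(84,[(5,-65),(100,-65),(100,65),(5,65)],(0,0,160),(180,40,255))):
    m=cv2.inRange(h,lo,hi)
    q=np.array([proj(n,box(x,y,z)) for x,y in k],np.int32);M=np.zeros(m.shape,np.uint8);cv2.fillPoly(M,[q.reshape(-1,1,2)],255);m&=M
    c=max(cv2.findContours(m,0,1)[0],key=cv2.contourArea)[:,0].astype(float)
    w=np.array([ray(n,u,v,z/1e3) for u,v in c])-O
    print(n,nm,z,np.round(np.hstack([np.ravel(x) for x in cv2.minAreaRect(np.c_[w@U,w@V].astype(np.float32)*1e3)]),1))
s=arm.get_state();print(s['clock'],s['eef_pos'])
```

```text
scene old 80 [-35.7   3.7  75.7  51.4  87.8]
scene old 84 [56.9 -0.2 81.5 54.5 87.3]
scene new 80 [-36.   -0.8  75.1  51.2  87.5]
scene new 84 [56.9 -0.7 80.4 54.5 87.3]
top old 80 [-35.4   6.   75.1  51.   88.9]
top old 84 [55.8  1.3 77.8 52.6 87.5]
top new 80 [-36.1   1.8  75.2  51.4  88.9]
top new 84 [55.8  1.3 77.8 52.6 87.5]
33.1 [ 0.4209 -0.2457  0.2148]
```

Aligned within about 1 mm and 1°, with a gap of about 38 mm and the cream bar unmoved. Handing in.

```bash
python3 -c "
from cell import arm
print(arm.sign_off())"
```

```text
the job is handed in; nothing more can be done
None
```

I handed the job in at about 33 s: the hatch rests open on its stop, and the green bar lies flat beside the cream one, lined up within about 1 mm and 1°, with roughly 38 mm of air between them; the other bars and the stamp were left alone.

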